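# Make up the porridge tray and the dressing tray

## Task

Complete the two kits in the divided trays, one thing to a compartment, counting from the end with the orange tab, where a jar or shaker already stands in the first. Blue tray (porridge): honey jar in the second, egg timer in the third; white tray (dressing): garlic in the second, lemon in the third. Set each thing down in the middle of its compartment, the lemon lying, the others upright; let go of all, and leave the spice jar, salt shaker, mug and tomato as they are.

Things in the scene. Friction and masses are not known exactly. Their poses are not given: they have to be found in the camera images.
- blue_tray: Low blue tray, for the porridge kit. Fixed, 264 (x) x 122 (y) mm; origin: centre of underside. Three compartments, each 83 x 116 mm inside, in a row along x: centres at x = -86 (first, at the orange tab on the -x end), 0 (second), +86 mm (third), y = 0. Floors 4 mm, wall tops 10 mm above the worktop; the tab sticks out 25 mm, 12 mm high. 
- white_tray: Low white tray, for the dressing kit. Fixed, 264 (x) x 122 (y) mm; origin: centre of underside. Three compartments, each 83 x 116 mm inside, in a row along x: centres at x = -86 (first, at the orange tab on the -x end), 0 (second), +86 mm (third), y = 0. Floors 4 mm, wall tops 10 mm above the worktop; the tab sticks out 25 mm, 12 mm high. 
- spice_jar: Round glass spice jar with a green cap and a brown label, 46 mm diameter, 106 mm tall, loose, standing in the first compartment of the blue tray from the start. To be left there. Origin: centre of the underside, z up.
- honey_jar: Honey jar with a red lid, 58 mm (x) by 62 mm (y), 86 mm tall, 0.25 to 0.43 kg. Starts standing on the worktop. Origin: centre of the underside, z up.
- egg_timer: Round wind-up egg timer, white base and red top, 61 mm diameter up to about 30 mm height, above that a narrower knob of 35 mm; 48 mm tall in all, 0.09 kg. The dial does not turn. Starts standing on the worktop. Origin: centre of the underside, z up.
- lemon_center (a point): Centre of the yellow lemon, 28 mm above the surface it lies on. The lemon is 78 mm long along this frame's x and 55 mm thick across it, 0.09 to 0.14 kg, and can roll about its long axis. Starts lying on the worktop.
- garlic: Head of garlic, whitish, 53 mm across at its widest (about 20 to 25 mm up), 53 mm tall with a pointed top, 0.03 kg. Starts standing on the worktop. Origin: centre of the underside, z up.
- salt_shaker: Salt shaker of clear glass with a grey cap, 44 mm diameter, 90 mm tall, loose, standing in the first compartment of the white tray from the start. To be left there. Origin: centre of the underside.
- tomato: Red tomato, 75 mm across, 79 mm tall, loose bystander at the right, behind the stock; leave alone. A wall cabinet hangs above it and the mug, over all that lies beyond x = 0.51 m and right of y = -0.13 m, its underside 0.56 m up: keep the arm clear of it. Origin: centre of the underside.
- mug: White mug, 78 mm across, 97 mm tall, loose bystander at the back right; leave alone. Origin: middle of the underside of mug and handle together (handle towards its -y).
There are look-alikes about, which are no part of the job. There is more than one size of the part that bears lemon_center; the job needs the middle-sized. There is more than one size of the egg_timer; the job needs the smaller.

How it is judged:
By the outcome, as a careful person would: the job done as asked, in the order asked, and still so for the second after the job is handed in, with the robot touching nothing.
It also fails if it takes over 128 s, if anything falls off the work surface, if the arm or the gripper's body presses on something with over 40 N, if the wrist force passes 120 N, or if a joint passes its speed limit or range.

## Robot

A 7-joint arm with a two-finger parallel gripper is mounted at the origin on a cart in front of the work surface, level with it; the furniture and walls round the work are solid. World frame = base frame: x ahead of the robot, y to its left, z up, the work surface at z = 0. Lengths are in m, angles in rad, forces in N, time in s.
With the tool pointing down it reaches from about 0.4 to 0.875 m from the base axis. Payload 19.3 kg.
Tool frame: the origin (TCP) lies midway between the tips of the shut fingers; the grasp point (between the pads) lies 19 mm behind it; z points along the fingers, y is the line along which they close (so a half turn about z gives the same grasp; the last joint's range is limited). The gripper opens to 85 mm and grips with 20 to 120 N. Pads are 22 mm wide; open, the fingers measure 114 mm over their backs; the gripper's body (76 mm by 85 mm) begins 54 mm behind the grasp point. The pads swing forward as they close: fully open they stand 13 mm farther back than shut.
Start: joints at [-1.272, 0.521, -0.036, 1.599, 0.021, 1.021, -0.113], TCP at [0.225, 0.583, 0.231] pointing down, gripper open.
Joint ranges: [-2.91, 2.91], [-0.3, 2.13], [-1.5, 1.42], [0.17, 2.43], [-1.26, 4.41], [0.16, 1.93], [-2.52, 2.52]. Speed limits (rad/s): [1.89, 1.89, 2.39, 2.39, 3.01, 3.01, 3.01].

## Interface

Orientations are given as [roll, pitch, yaw] about the fixed x, y, z axes, in that order (R = Rz(yaw) Ry(pitch) Rx(roll)).
In Python, from workcell import bot gives the robot as it stands.
- The arm moves only by the tool move_arm, never from a script. Its argument "series" is a list of rows, each a list of 3 entries, a list of its own where there are three numbers: the shift along the tool's x, y, z in cm, then the turn, a rotation vector about the tool's x, y, z in rad, then the opening in per cent of the stroke, from 0 (shut) to 100 (fully open). A call has 1 to 20 rows; each row is the pose to reach, as a shift and turn from the pose commanded when the call began, along the tool's axes at that moment; what a row does not reach only later rows make up. A row lasts 1/12 s, in which the tool goes at most 41.7 mm and 7.16 degrees, less where a joint would pass 70% of its speed; a pose out of reach is approached as far as the arm can. A call with a gripper value outside its range is refused whole. The fingers move at their own pace and stop on an object; "squeeze" is the grip in N (left out, the last holds). Time passes only in rows, so rows that repeat a pose let the fingers close. It gives the time, the measured TCP pose, the force, the opening and the grip force at its end, in the units of the state.
- bot.observe(): the state, without advancing time (a new reading comes with each control period).
- bot.grab_frame(name): name is "side" or "top" or "wrist"; returns (picture, depth): 400x640x3 uint8, red, green, blue; 400x640 float32, m along the optical axis (not along the pixel's ray), 0 where there is no reading.
- bot.camera_params(name): a dict with "fovy" (degrees; the focal length in pixels is half the picture's height over the tangent of half this angle, whatever the lens; pixels are square), "cx", "cy" (the principal point, pixels), "dist_coeffs" ([k1, k2, p1, p2, k3] as OpenCV has them; the pictures are not rectified), "R" (3x3) and "t" (3): a world point X has camera coordinates R X + t; the wrist camera has in their place "tool_from_camera" (4x4, takes a point from camera to tool coordinates, whose origin is the TCP and whose axes are the flange's). Camera axes: x right, y down, z forward; pixel columns grow to the right and rows downward; lengths in m; the calibration is good to about 2 mm. A picture is of the moment at which its call begins: read the wrist's pose just before it. camera_params takes no time and is no camera call.
- bot.job_done(): hands the job in; it is judged then, once.
Trained networks look in the newest picture that a camera, given by its name, has taken for a name from the list of things; names that differ only in an ending like _2 or _b are one class to them, and where a whole thing is asked for, a point or a joint stands for the part that bears it (a point fixed in the world has none). Each returns a list of dicts, best first, with "conf" (0 to 1); they miss things now and then, are a little off and sometimes report something else, mostly with a low value. They report only what shows in the picture. A call takes as long as a camera call. They do not tell look-alikes from the thing itself.
- bot.find_in(camera, thing): "bbox" ([left, top, right, bottom] in pixels, round what is visible of it).
- bot.trace(camera, thing): "mask" (400x640 bool, what is visible of it) and "bbox" ([left, top, right, bottom] in pixels, round what is visible of it).
The state is a dict: "clock": time; "qpos": joint angles; "qd": joint speeds; "joint_efforts": joint torques, N m; "position": TCP position; "tool_rot": TCP orientation; "force": force on the tool from outside, world axes, zero at the start; "moment": the same for the moment, N m; "grip_width": finger opening in m; "finger_force": force on a finger pad.
Only numpy, scipy, OpenCV 4.12 (cv2) and the standard library are available. Lean on these libraries where they do the work, as an engineer would, in place of code of your own. Each camera call takes 0.05 s, during which the arm holds its last target. There are 200 camera calls.

## Working session

There is one attempt and no reset: what is moved stays moved. The work goes in short steps, Python scripts to look and compute and a tool call to move; the robot and the scene stay as the last step left them, time stands still between calls to the robot, and variables do not carry over. Pictures are saved under pics/ and viewed, at most 14 in all, crops included, and the job is handed in when it is done.

Besides the shell and the picture viewer there is one more tool, called after "Call:" in YAML: its name, and indented under it one key for each argument. move_arm: Moves the arm, as the interface text tells. Its arguments: {"type":"object","properties":{"series":{"type":"array"},"squeeze":{"type":"number"}},"required":["series"]}

```bash
mkdir -p pics; ls; cat > h.py <<'E'
import numpy as np, cv2
from scipy.spatial.transform import Rotation as Ro
from workcell import bot
def K(p):
    f=200/np.tan(np.radians(p["fovy"])/2)
    return np.array([[f,0,p["cx"]],[0,f,p["cy"]],[0,0,1.]])
def world(cam,uv,d,st=None):
    p=bot.camera_params(cam); uv=np.asarray(uv,float).reshape(-1,1,2)
    n=cv2.undistortPoints(uv,K(p),np.array(p["dist_coeffs"]))[:,0]
    c=np.c_[n,np.ones(len(n))]*np.asarray(d).reshape(-1,1)
    if cam=="wrist":
        T=np.array(p["tool_from_camera"]); c=c@T[:3,:3].T+T[:3,3]
        R=rot(st); return c@R.T+np.array(st["position"])
    return (c-np.array(p["t"]))@np.array(p["R"])
def rot(st):
    r=np.array(st["tool_rot"])
    return r if r.shape==(3,3) else Ro.from_euler("xyz",r).as_matrix()
def cloud(cam,mask,depth,st=None):
    v,u=np.nonzero(mask&(depth>0))
    return world(cam,np.c_[u,v],depth[v,u],st)
def save(n,im): cv2.imwrite(f"pics/{n}.png",im[:,:,::-1])
E
python3 - <<'E'
from h import *
st=bot.observe(); print(st)
names="blue_tray white_tray spice_jar honey_jar egg_timer lemon_center garlic salt_shaker tomato mug".split()
ims=[]
for c in("top","side"):
    im,d=bot.grab_frame(c); save(c+"0",im); print(c,bot.camera_params(c))
    for n in names:
        for r in bot.trace(c,n):
            if r["conf"]<.3: continue
            X=cloud(c,r["mask"],d)
            if len(X)<5: continue
            lo,hi=np.percentile(X,[2,98],axis=0)
            print(c,n,round(r["conf"],2),np.round(r["bbox"]).astype(int),"lo",lo.round(3),"hi",hi.round(3),"zmax",X[:,2].max().round(3))
E
```

```text
pics
{'clock': 0.0, 'qpos': array([-1.27219605,  0.52205917, -0.03633082,  1.60001484,  0.02120278,
        1.02110543, -0.11283264]), 'qd': array([ 5.05773706e-04,  6.41405765e-04,  2.08679015e-03, -7.17994734e-04,
        8.95678770e-04, -6.67085579e-06, -1.06007422e-03]), 'joint_efforts': array([-6.72703445e-04, -9.27104759e+01,  1.97969086e+00, -3.69929230e+01,
        1.77728164e-02,  8.21431226e-03, -3.04337675e-05]), 'position': array([0.22521859, 0.58263525, 0.23069511]), 'tool_rot': array([-3.14039414e+00,  8.71709407e-05,  2.77275436e+00]), 'force': array([ 0.57414318, -0.56218732,  0.14622511]), 'moment': array([ 0.06763878, -0.03803899, -0.01470602]), 'finger_force': 0.0, 'grip_width': 0.0857263489965378}
top {'fovy': 53.01617839092987, 'cx': 317.9018796858555, 'cy': 208.3076706425992, 'dist_coeffs': array([-0.03622027,  0.        ,  0.        ,  0.        ,  0.        ]), 'R': array([[ 0.02020949, -0.99931768, -0.0309152 ],
       [-0.996987  , -0.0178269 , -0.07549249],
       [ 0.07488986,  0.03234772, -0.99666701]]), 't': array([-0.05012482,  0.48986689,  1.11147217])
[... 2219 characters left out ...]
x 0.067
side egg_timer 0.45 [352 163 372 178] lo [ 0.312 -0.308 -0.001] hi [ 0.368 -0.256  0.046] zmax 0.05
side lemon_center 0.84 [355 142 373 163] lo [ 0.291 -0.421  0.011] hi [ 0.356 -0.369  0.071] zmax 0.072
side lemon_center 0.43 [361 199 375 211] lo [ 0.314 -0.081  0.013] hi [ 0.357 -0.056  0.041] zmax 0.042
side garlic 0.72 [327 204 345 216] lo [ 0.42  -0.069  0.012] hi [ 0.467 -0.038  0.045] zmax 0.05
side salt_shaker 0.7 [270 236 283 265] lo [0.605 0.158 0.01 ] hi [0.641 0.186 0.093] zmax 0.097
side tomato 0.73 [298 149 313 169] lo [ 0.522 -0.367  0.01 ] hi [ 0.586 -0.312  0.066] zmax 0.093
side mug 0.7 [279 163 306 196] lo [ 0.554 -0.237 -0.002] hi [ 0.63  -0.141  0.094] zmax 0.098
```

```bash
python3 - <<'E'
import cv2
im=cv2.imread("pics/top0.png"); cv2.imwrite("pics/top0c.png",cv2.resize(im[120:320,140:520],None,fx=2.1,fy=2.1,interpolation=cv2.INTER_CUBIC))
im=cv2.imread("pics/side0.png"); cv2.imwrite("pics/side0c.png",cv2.resize(im[110:350,200:460],None,fx=2.4,fy=2.4,interpolation=cv2.INTER_CUBIC))
E
```

```text
(no output)
```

View pics/top0c.png

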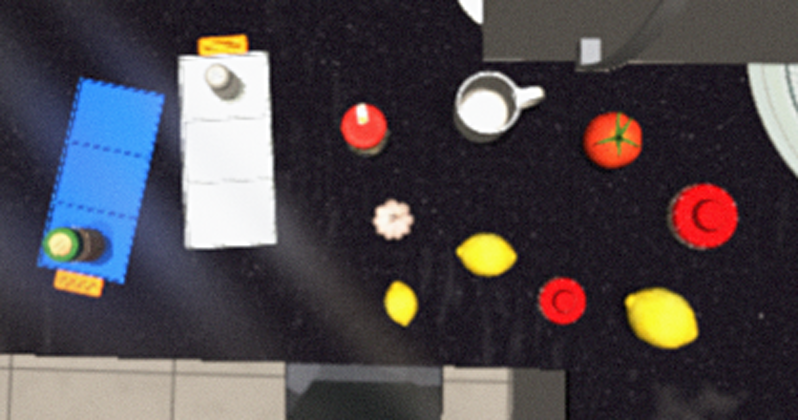

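View pics/side0c.png

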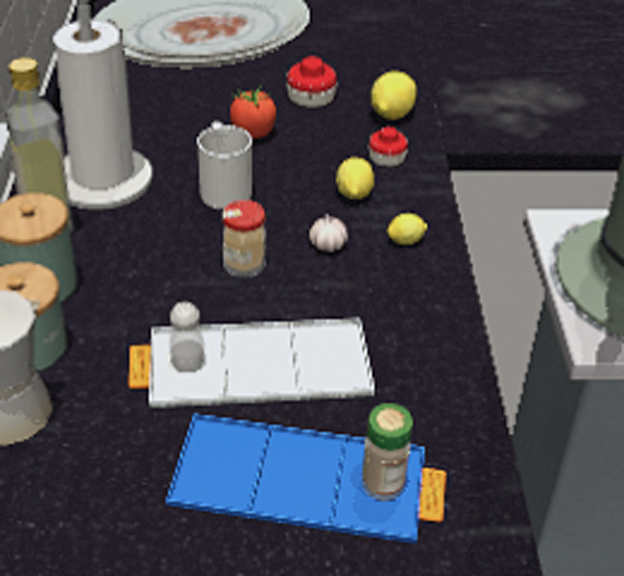

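The top crop shows the blue tray with its tab at the near end (78,283) and the white tray with its tab at the far end (222,45). The job's lemon is the middle one at (487,255), and the small timer is at (562,300). The side crop shows the same layout. Next I'll fit the poses.

```bash
cat >> h.py <<'E'
def W(cam):
    im,d=bot.grab_frame(cam); v,u=np.mgrid[0:400,0:640]
    X=world(cam,np.c_[u.ravel(),v.ravel()],d.ravel()).reshape(400,640,3)
    X[d==0]=np.nan
    return cv2.cvtColor(im,cv2.COLOR_RGB2HSV),X
def goal(p,yaw,st=None):
    st=st or bot.observe(); R=rot(st); G=Ro.from_euler("xyz",[np.pi,0,yaw]).as_matrix()
    s=R.T@(np.array(p)-st["position"])*100; t=Ro.from_matrix(R.T@G).as_rotvec()
    return s.round(1).tolist(),t.round(2).tolist()
def yaw_for(close,p):  # yaw with fingers closing along angle `close`, nearest wrist neutral
    n=np.arctan2(p[1],p[0])+np.pi/2; y=close+np.pi/2
    return y+np.pi*np.round((n-y)/np.pi)
E
python3 - <<'E'
from h import *
box={"blue":(.3,.7,.22,.46),"white":(.38,.73,.06,.25),"honey":(.5,.62,-.08,.03),"timer":(.29,.4,-.34,-.23),"lemon":(.36,.46,-.27,-.13),"garlic":(.39,.5,-.11,-.02)}
for c in("top","side"):
    H,X=W(c); h,s,v=[H[:,:,i].astype(int) for i in range(3)]
    for n,b in box.items():
        m=(X[...,0]>b[0])&(X[...,0]<b[1])&(X[...,1]>b[2])&(X[...,1]<b[3])
        if n=="blue": m&=(h>100)&(h<120)&(s>120)&(X[...,2]<.02)
        elif n=="white": m&=(s<50)&(v>120)&(X[...,2]<.018)
        elif n=="lemon": m&=(h>18)&(h<38)&(s>100)
        elif n=="timer": m&=(X[...,2]>.008)
        else: m&=(X[...,2]>.012)
        m=cv2.morphologyEx(m.astype(np.uint8),cv2.MORPH_OPEN,np.ones((2,2)))>0
        P=X[m]; r=cv2.minAreaRect(P[:,:2].astype(np.float32)*1000)
        print(c,n,len(P),"rect",np.round(r[0],1),np.round(r[1],1),round(r[2],1),"mean",P.mean(0).round(4),"lo",np.percentile(P,1,axis=0).round(3),"hi",np.percentile(P,99,axis=0).round(3))
        if n in("honey","timer","garlic","lemon"):
            zt=np.percentile(P[:,2],98); Q=P[P[:,2]>zt-.012]; print("   top slice",((Q.max(0)+Q.min(0))/2).round(4),np.ptp(Q,axis=0).round(3))
        if n=="lemon":
            e,V=np.linalg.eigh(np.cov(P[:,:2].T)); print("   axis",np.degrees(np.arctan2(V[1,1],V[0,1])).round(1),e)
    # tab
        if n in("blue","white"): pass
    m=(h>5)&(h<20)&(s>150)&(v>130)&(X[...,1]>.08)&(X[...,2]<.03); P=X[m]
    for a,b in((.08,.24),(.24,.5)):
        q=P[(P[:,1]>a)&(P[:,1]<b)]; print("tab",q.mean(0).round(3),len(q))
E
```

```text
top blue 3559 rect [491.6 334.1] [123.7 271.9] 78.2 mean [nan nan nan] lo [nan nan nan] hi [nan nan nan]
top white 3765 rect [535.7 159.6] [267.9 123.6] 4.5 mean [nan nan nan] lo [nan nan nan] hi [nan nan nan]
top honey 407 rect [nan nan] [0. 0.] 0.0 mean [nan nan nan] lo [nan nan nan] hi [nan nan nan]Traceback (most recent call last):
  File "<stdin>", line 16, in <module>
    return umr_maximum(a, axis, None, out, keepdims, initial, where)
ValueError: zero-size array to reduction operation maximum which has no identity
```

```bash
python3 - <<'E'
from h import *
box={"blue":(.3,.7,.22,.46),"white":(.38,.73,.06,.25),"honey":(.5,.62,-.08,.03),"timer":(.29,.4,-.34,-.23),"lemon":(.36,.46,-.27,-.13),"garlic":(.39,.5,-.11,-.02),"spice":(.36,.45,.3,.4),"salt":(.58,.67,.12,.21)}
for c in("top","side"):
    H,X=W(c); X=np.nan_to_num(X,nan=-9); h,s,v=[H[:,:,i].astype(int) for i in range(3)]
    for n,b in box.items():
        m=(X[...,0]>b[0])&(X[...,0]<b[1])&(X[...,1]>b[2])&(X[...,1]<b[3])
        if n=="blue": m&=(h>100)&(h<120)&(s>120)&(X[...,2]<.02)
        elif n=="white": m&=(s<50)&(v>120)&(X[...,2]<.018)
        elif n=="lemon": m&=(h>18)&(h<38)&(s>100)
        elif n=="timer": m&=(X[...,2]>.008)
        elif n in("spice","salt"): m&=(X[...,2]>.06)
        else: m&=(X[...,2]>.012)
        P=X[m]; r=cv2.minAreaRect(P[:,:2].astype(np.float32)*1000)
        print(c,n,len(P),"rect",np.round(r[0],1),np.round(r[1],1),round(r[2],1),"lo",np.percentile(P,1,axis=0).round(3),"hi",np.percentile(P,99,axis=0).round(3))
        if n not in("blue","white"):
            zt=np.percentile(P[:,2],98); Q=P[P[:,2]>zt-.012]; print("   top slice",((Q.max(0)+Q.min(0))/2).round(4),np.ptp(Q,axis=0).round(3))
        if n=="lemon":
            e,V=np.linalg.eigh(np.cov(P[:,:2].T)); print("   axis",np.degrees(np.arctan2(V[1,1],V[0,1])).round(1),e)
    m=(h>5)&(h<20)&(s>150)&(v>130)&(X[...,1]>.08)&(X[...,2]<.03); P=X[m]
    for a,b in((.08,.24),(.24,.5)):
        q=P[(P[:,1]>a)&(P[:,1]<b)]; print("tab",q.mean(0).round(3),len(q))
E
```

```text
top blue 3565 rect [495.  338.5] [133.2 271.4] 79.5 lo [ 0.362  0.26  -0.003] hi [0.628 0.412 0.012]
top white 3765 rect [540.2 165.2] [271.9 128.7] 4.5 lo [ 0.406  0.097 -0.003] hi [0.669 0.229 0.012]
top honey 408 rect [559.7 -28. ] [57.5 55.3] 27.7 lo [ 0.534 -0.055  0.021] hi [ 0.587 -0.001  0.09 ]
   top slice [ 0.561  -0.0269  0.0844] [0.054 0.056 0.012]
top timer 404 rect [ 343.1 -290. ] [60.8 58.7] 43.9 lo [ 0.316 -0.319  0.016] hi [ 0.371 -0.261  0.049]
   top slice [ 0.3426 -0.2861  0.043 ] [0.035 0.035 0.014]
top lemon 473 rect [ 402.7 -193.4] [66.8 69.8] 34.7 lo [ 0.374 -0.232 -0.005] hi [ 0.43  -0.153  0.056]
   top slice [ 0.402  -0.1895  0.0503] [0.044 0.057 0.013]
   axis 86.3 [0.00021408 0.00039384]
top garlic 261 rect [445.  -65.7] [49.4 50.3] 73.1 lo [ 0.422 -0.09   0.02 ] hi [ 0.469 -0.042  0.05 ]
   top slice [ 0.4448 -0.0673  0.0447] [0.036 0.033 0.017]
top spice 353 rect [402.8 345.8] [44.7 45.4] 31.5 lo [0.38  0.324 0.063] hi [0.426 0.368 0.113]
   top slice [0.403  0.3465 0.1072] [0.045 0.045 0.013]
top salt 149 rect [624.7 160.4] [31.3 32.8] 6.6 lo [0.609 0.
[... 693 characters left out ...]
.5 -207.5] [126.6  55.2] 84.4 lo [ 0.374 -0.264 -0.001] hi [ 0.428 -0.15   0.055]
   top slice [ 0.4003 -0.1819  0.0493] [0.043 0.051 0.012]
   axis 81.4 [0.00021022 0.00036386]
side garlic 165 rect [445.3 -56.6] [40.8 50.5] 82.3 lo [ 0.42  -0.075  0.014] hi [ 0.47  -0.037  0.049]
   top slice [ 0.4438 -0.0577  0.0435] [0.034 0.028 0.017]
side spice 449 rect [402.2 348.7] [45.8 46.2] 41.1 lo [0.381 0.327 0.061] hi [0.425 0.371 0.113]
   top slice [0.4028 0.3488 0.1068] [0.044 0.046 0.013]
side salt 157 rect [623.8 170.1] [28.2 34.6] 79.9 lo [0.608 0.156 0.06 ] hi [0.64  0.182 0.095]
   top slice [0.6244 0.1675 0.0888] [0.031 0.028 0.013]
tab [0.682 0.179 0.009] 72
tab [0.35  0.366 0.009] 109
```

```bash
python3 - <<'E'
from h import *
for n,p,c in(("honey",[.560,-.0265,.2],90),):
    y=yaw_for(np.radians(c),p); print(n,y,goal(p,y))
box={"blue":(.3,.7,.22,.46),"white":(.38,.71,.06,.25)}
for c in("top","side"):
    H,X=W(c); X=np.nan_to_num(X,nan=-9); h,s,v=[H[:,:,i].astype(int) for i in range(3)]
    for n,b in box.items():
        m=(X[...,0]>b[0])&(X[...,0]<b[1])&(X[...,1]>b[2])&(X[...,1]<b[3])
        m&=((h>100)&(h<120)&(s>120) if n=="blue" else (s<50)&(v>120))&(X[...,2]<.02)
        m=cv2.morphologyEx(m.astype(np.uint8),cv2.MORPH_OPEN,np.ones((3,3)))
        k,L,S,_=cv2.connectedComponentsWithStats(m); m=L==1+S[1:,4].argmax()
        P=X[m]; best=None
        for a in np.radians(np.arange(-20,20,.25)):
            U=np.array([np.cos(a),np.sin(a)]); V=np.array([-U[1],U[0]])
            q=np.percentile(np.c_[P[:,:2]@U,P[:,:2]@V],[.4,99.6],axis=0); A=np.ptp(q,axis=0)
            if best is None or A.prod()<best[0]: best=(A.prod(),a,q.mean(0)@np.array([U,V]),A)
        _,a,ctr,A=best; U=np.array([np.cos(a),np.sin(a)])
        print(c,n,np.degrees(a).round(1),ctr.round(4),A.round(3))
E
```

```text
honey 0.0 ([-53.2, -44.8, 3.1], [0.0, 0.0, 2.77])
top blue -10.2 [0.4961 0.3374] [0.266 0.13 ]
top white 4.5 [0.5374 0.1643] [0.264 0.125]
side blue -10.2 [0.493  0.3359] [0.262 0.125]
side white 4.5 [0.5373 0.1631] [0.262 0.125]
```

Call:
move_arm:
  series:
    - [[-1, -0.9, 0], [0, 0, -0.01], 100]
    - [[-3, -2.6, 0], [0, 0, -0.03], 100]
    - [[-6, -5.1, 0.2], [0, 0, -0.05], 100]
    - [[-9, -7.6, 0.5], [0, 0, -0.07], 100]
    - [[-12, -10.1, 0.7], [0, 0, -0.09], 100]
    - [[-15, -12.6, 0.9], [0, 0, -0.11], 100]
    - [[-18, -15.2, 1.1], [0, 0, -0.13], 100]
    - [[-21, -17.7, 1.3], [0, 0, -0.15], 100]
    - [[-24, -20.2, 1.5], [0, 0, -0.17], 100]
    - [[-27, -22.7, 1.7], [0, 0, -0.19], 100]
    - [[-30, -25.3, 1.9], [0, 0, -0.21], 100]
    - [[-33, -27.8, 2.1], [0, 0, -0.23], 100]
    - [[-36, -30.3, 2.3], [0, 0, -0.25], 100]
    - [[-39, -32.8, 2.5], [0, 0, -0.27], 100]
    - [[-42, -35.4, 2.7], [0, 0, -0.29], 100]
    - [[-45, -37.9, 2.8], [0, 0, -0.31], 100]
    - [[-48, -40.4, 2.9], [0, 0, -0.33], 100]
    - [[-50.5, -42.5, 3], [0, 0, -0.35], 100]
    - [[-52.5, -44.2, 3.1], [0, 0, -0.37], 100]
    - [[-53.2, -44.8, 3.1], [0, 0, -0.37], 100]

```text
clock: 3.02
position: [0.5608, -0.0314, 0.2001]
tool_rot: [-3.14, 0.0, 3.14]
force: [-0.4, -0.8, -0.4]
grip_width: 0.085
finger_force: 0.0
```

```bash
python3 - <<'E'
from h import *
st=bot.observe(); im,d=bot.grab_frame("wrist"); save("w1",im); print(st["position"],st["tool_rot"],st["qpos"].round(2),st["qd"].round(3))
for n in("honey_jar","garlic"):
    for r in bot.trace("wrist",n):
        X=cloud("wrist",r["mask"],d,st)
        if len(X)<20: continue
        zt=np.percentile(X[:,2],98); Q=X[X[:,2]>zt-.012]
        print(n,round(r["conf"],2),r["bbox"],"zt",zt.round(3),((Q.max(0)+Q.min(0))/2).round(4),np.ptp(Q,axis=0).round(3))
print(bot.observe()["position"])
E
```

```text
[ 0.5607856  -0.03137736  0.20011622] [-3.14011552e+00  2.97668173e-04  3.13988360e+00] [-0.1   0.46  0.06  1.81 -0.03  0.88  1.55] [ 0.119  0.066 -0.006 -0.111 -0.023  0.054  0.106]
honey_jar 0.78 [295.9, 147.6, 357.2, 223.5] zt 0.086 [ 0.561  -0.0301  0.0809] [0.056 0.056 0.013]
garlic 0.87 [259.8, 36.7, 311.8, 90.9] zt 0.047 [ 0.4464 -0.0682  0.0437] [0.036 0.034 0.018]
garlic 0.55 [96.0, 175.6, 226.8, 269.1] zt 0.095 [ 0.5924 -0.1977  0.09  ] [0.078 0.104 0.013]
[ 0.5596335  -0.02706596  0.20014787]
```

View pics/w1.png

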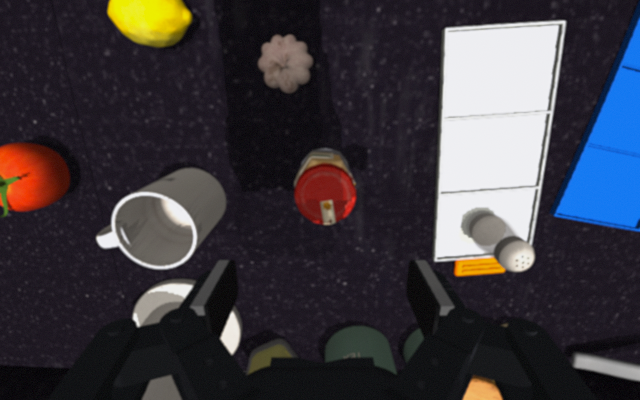

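Call:
move_arm:
  series:
    - [[0, -0.1, 1], [0, 0, 0], 100]
    - [[0, -0.1, 3], [0, 0, 0], 100]
    - [[0, -0.1, 6], [0, 0, 0], 100]
    - [[0, -0.1, 9], [0, 0, 0], 100]
    - [[0, -0.1, 12], [0, 0, 0], 100]
    - [[0, -0.1, 15], [0, 0, 0], 100]
    - [[0, -0.1, 16.5], [0, 0, 0], 100]
    - [[0, -0.1, 17.2], [0, 0, 0], 100]
    - [[0, -0.1, 17.4], [0, 0, 0], 100]
    - [[0, -0.1, 17.4], [0, 0, 0], 100]
    - [[0, -0.1, 17.4], [0, 0, 0], 60]
    - [[0, -0.1, 17.4], [0, 0, 0], 50]
    - [[0, -0.1, 17.4], [0, 0, 0], 40]
    - [[0, -0.1, 17.4], [0, 0, 0], 40]
    - [[0, -0.1, 17.4], [0, 0, 0], 40]
    - [[0, -0.1, 17.4], [0, 0, 0], 40]
    - [[0, -0.1, 17.4], [0, 0, 0], 40]
  squeeze: 40

```text
clock: 4.58
position: [0.5607, -0.0277, 0.0278]
tool_rot: [3.141, 0.002, -3.14]
force: [-3.6, 2.1, 14.0]
grip_width: 0.0596
finger_force: 39.8
```

Call:
move_arm:
  series:
    - [[0, 0, -0.5], [0, 0, 0], 40]
    - [[0, 0, -2], [0, 0, 0], 40]
    - [[0, 0, -4.5], [0, 0, 0], 40]
    - [[0, 0, -7.5], [0, 0, 0], 40]
    - [[0, 0, -10.5], [0, 0, 0], 40]
    - [[0, 0.5, -13.5], [0, 0, 0], 40]
    - [[0.3, 2, -15.5], [0, 0, 0.01], 40]
    - [[0.8, 4.5, -16.5], [0, 0, 0.02], 40]
    - [[1.4, 7.5, -17], [0, 0, 0.04], 40]
    - [[2, 11, -17], [0, 0, 0.06], 40]
    - [[2.6, 14.5, -17], [0, 0, 0.08], 40]
    - [[3.3, 18, -17], [0, 0, 0.1], 40]
    - [[3.9, 21.5, -17], [0, 0, 0.12], 40]
    - [[4.5, 25, -17], [0, 0, 0.14], 40]
    - [[5.1, 28.5, -17], [0, 0, 0.16], 40]
    - [[5.7, 31.5, -17], [0, 0, 0.17], 40]
    - [[6.2, 34, -17], [0, 0, 0.18], 40]
    - [[6.5, 35.8, -17], [0, 0, 0.18], 40]
    - [[6.6, 36.5, -17], [0, 0, 0.18], 40]
    - [[6.6, 36.5, -17], [0, 0, 0.18], 40]

```text
clock: 6.25
position: [0.4928, 0.3388, 0.1966]
tool_rot: [3.141, -0.0, 2.965]
force: [-0.5, -0.4, -2.3]
grip_width: 0.0596
finger_force: 44.4
```

Call:
move_arm:
  series:
    - [[0, 0, 0], [0, 0, 0], 40]
    - [[0, 0, 0], [0, 0, 0], 40]
    - [[0, 0, 0], [0, 0, 0], 40]

```text
clock: 6.5
position: [0.4942, 0.3358, 0.1965]
tool_rot: [-3.141, 0.0, 2.961]
force: [0.1, -0.5, -2.6]
grip_width: 0.0599
finger_force: 44.4
```

```bash
cat > held.py <<'E'
from h import *
import sys
# where trays and the held thing are, from top+side; wrist picture saved
st=bot.observe(); print(st["clock"],st["position"].round(4),st["tool_rot"].round(4),st["grip_width"],st["finger_force"],st["force"].round(1))
im,d=bot.grab_frame("wrist"); save(sys.argv[2],im)
for c in("wrist","top","side"):
    if c!="wrist": im,d=bot.grab_frame(c)
    for r in bot.trace(c,sys.argv[1]):
        X=cloud(c,r["mask"],d,st)
        if len(X)<20 or r["conf"]<.3: continue
        zt=np.percentile(X[:,2],98); Q=X[X[:,2]>zt-.02]
        print(c,round(r["conf"],2),"z",np.percentile(X[:,2],[2,98]).round(3),((Q.max(0)+Q.min(0))/2).round(4),np.ptp(Q,axis=0).round(3),"all mid",((X.max(0)+X.min(0))/2).round(4))
E
python3 held.py honey_jar w2
```

```text
6.5 [0.4942 0.3358 0.1965] [-3.1413e+00  4.0000e-04  2.9610e+00] 0.059925901310156446 44.380584843456745 [ 0.1 -0.5 -2.6]
wrist 0.92 z [0.174 0.254] [0.4875 0.3362 0.2556] [0.042 0.053 0.042] all mid [0.5321 0.3211 0.1368]
top 0.48 z [0.167 0.298] [0.4837 0.2908 0.2918] [0.026 0.039 0.027] all mid [0.494  0.3545 0.151 ]
side 0.56 z [0.005 0.257] [0.4934 0.3609 0.2582] [0.056 0.066 0.041] all mid [0.4823 0.2297 0.1385]
```

View pics/w2.png

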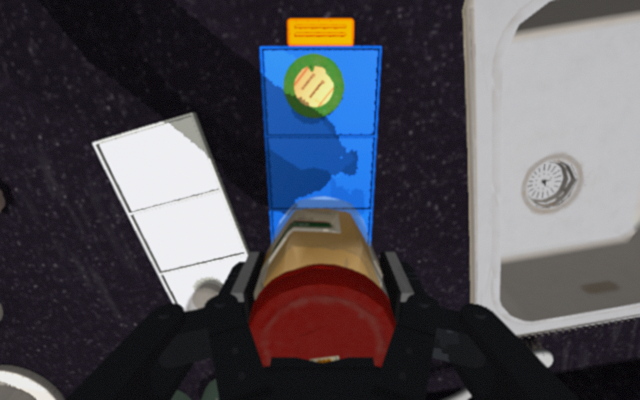

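Call:
move_arm:
  series:
    - [[0, 0, 1], [0, 0, 0], 40]
    - [[0, 0, 3], [0, 0, 0], 40]
    - [[0, 0, 6], [0, 0, 0], 40]
    - [[0, 0, 9], [0, 0, 0], 40]
    - [[0, 0, 11.5], [0, 0, 0], 40]
    - [[0, 0, 13.5], [0, 0, 0], 40]
    - [[0, 0, 15], [0, 0, 0], 40]
    - [[0, 0, 15.7], [0, 0, 0], 40]
    - [[0, 0, 16.1], [0, 0, 0], 40]
    - [[0, 0, 16.3], [0, 0, 0], 40]
    - [[0, 0, 16.4], [0, 0, 0], 40]
    - [[0, 0, 16.4], [0, 0, 0], 40]

```text
clock: 7.8
position: [0.4939, 0.3375, 0.0329]
tool_rot: [3.141, 0.001, 2.963]
force: [-0.3, -0.6, -2.7]
grip_width: 0.0597
finger_force: 44.4
```

Call:
move_arm:
  series:
    - [[0, 0, 0.1], [0, 0, 0], 40]
    - [[0, 0, 0.2], [0, 0, 0], 40]
    - [[0, 0, 0.2], [0, 0, 0], 40]

```text
clock: 8.05
position: [0.494, 0.3375, 0.0319]
tool_rot: [3.14, 0.001, 2.963]
force: [-5.0, -3.2, 17.0]
grip_width: 0.0597
finger_force: 46.0
```

Call:
move_arm:
  series:
    - [[0, 0, -0.1], [0, 0, 0], 50]
    - [[0, 0, -0.1], [0, 0, 0], 70]
    - [[0, 0, -0.1], [0, 0, 0], 90]
    - [[0, 0, -0.1], [0, 0, 0], 100]
    - [[0, 0, -0.1], [0, 0, 0], 100]
    - [[0, 0, -0.8], [0, 0, 0], 100]
    - [[0, 0, -2.5], [0, 0, 0], 100]
    - [[0, 0, -5], [0, 0, 0], 100]
    - [[0, 0, -8], [0, 0, 0], 100]
    - [[0, 0, -11], [0, 0, 0], 100]
    - [[0, 0, -14], [0, 0, 0], 100]
    - [[0, 0, -16], [0, 0, 0], 100]
    - [[0, 0, -16.8], [0, 0, 0], 100]
    - [[0, 0, -16.8], [0, 0, 0], 100]
    - [[0, 0, -16.8], [0, 0, 0], 100]

```text
clock: 9.3
position: [0.4934, 0.3371, 0.198]
tool_rot: [-3.141, -0.0, 2.963]
force: [0.4, -1.0, -1.1]
grip_width: 0.0856
finger_force: 0.0
```

```bash
python3 held.py honey_jar w3; python3 - <<'E'
from h import *
print(goal([.342,-.2865,.18],np.pi/2))
E
```

```text
9.3 [0.4934 0.3371 0.198 ] [-3.1415e+00 -1.0000e-04  2.9629e+00] 0.0855848832714396 0.0 [ 0.4 -1.  -1.1]
wrist 0.93 z [0.006 0.09 ] [0.4942 0.3362 0.0842] [0.056 0.056 0.014] all mid [0.5032 0.3308 0.046 ]
top 0.83 z [0.002 0.094] [0.4919 0.3108 0.1738] [0.051 0.089 0.195] all mid [0.4929 0.3243 0.1363]
side 0.58 z [0.002 0.092] [0.4937 0.3396 0.0833] [0.052 0.057 0.021] all mid [0.4905 0.3021 0.0457]
([3.8, -64.0, 1.8], [-0.0, 0.0, 1.39])
```

View pics/w3.png

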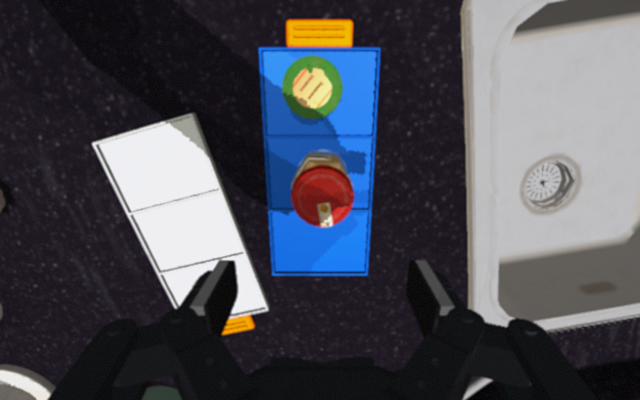

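```bash
cat >> h.py <<'E'
def onplane(cam,uv,z,st=None):
    a=world(cam,uv,np.full(len(uv),.2),st); b=world(cam,uv,np.full(len(uv),1.),st)
    return a+(b-a)*((z-a[:,2])/(b[:,2]-a[:,2]))[:,None]
E
python3 - <<'E'
from h import *
st=bot.observe()
print(onplane("wrist",[(260,48),(381,48),(368,275),(272,275)],.01,st).round(4), onplane("wrist",[(260,48),(381,48),(368,275),(272,275)],.01,st).mean(0))
print(onplane("wrist",[(320,135),(320,208),(218,190),(243,253)],.01,st).round(4))
E
```

```text
[[0.3548 0.2991 0.01  ]
 [0.3763 0.4172 0.01  ]
 [0.6325 0.3706 0.01  ]
 [0.6108 0.2507 0.01  ]] [0.49359211 0.33437272 0.01      ]
[[0.4496 0.3422 0.01  ]
 [0.5322 0.327  0.01  ]
 [0.4897 0.2158 0.01  ]
 [0.5737 0.2227 0.01  ]]
```

Call:
move_arm:
  series:
    - [[0, -1, 0], [0, 0, 0.03], 100]
    - [[0, -3, 0], [0, 0, 0.1], 100]
    - [[0, -6, 0], [0, 0, 0.18], 100]
    - [[0, -9.5, 0.3], [0, 0, 0.26], 100]
    - [[0, -13, 0.5], [0, 0, 0.34], 100]
    - [[0, -16.5, 0.7], [0, 0, 0.42], 100]
    - [[0, -20, 0.9], [0, 0, 0.5], 100]
    - [[0, -23.5, 1.1], [0, 0, 0.58], 100]
    - [[0, -27, 1.3], [0, 0, 0.66], 100]
    - [[0, -30.5, 1.5], [0, 0, 0.74], 100]
    - [[0, -34, 1.6], [0, 0, 0.82], 100]
    - [[0, -37.5, 1.7], [0, 0, 0.9], 100]
    - [[0, -41, 1.8], [0, 0, 0.98], 100]
    - [[0.4, -44.5, 1.8], [0, 0, 1.06], 100]
    - [[0.8, -48, 1.8], [0, 0, 1.14], 100]
    - [[1.4, -51.5, 1.8], [0, 0, 1.22], 100]
    - [[2, -55, 1.8], [0, 0, 1.3], 100]
    - [[2.8, -58.5, 1.8], [0, 0, 1.36], 100]
    - [[3.4, -61.5, 1.8], [0, 0, 1.39], 100]
    - [[3.8, -64, 1.8], [0, 0, 1.39], 100]

```text
clock: 11.27
position: [0.3403, -0.2879, 0.1803]
tool_rot: [3.142, 0.0, 1.567]
force: [1.1, -0.8, 0.0]
grip_width: 0.0856
finger_force: 0.0
```

Call:
move_arm:
  series:
    - [[0, 0, 0], [0, 0, 0], 100]
    - [[0, 0, 0], [0, 0, 0], 100]
    - [[0, 0, 0], [0, 0, 0], 100]
    - [[0, 0, 0], [0, 0, 0], 100]

```text
clock: 11.6
position: [0.3425, -0.285, 0.1802]
tool_rot: [-3.142, -0.0, 1.573]
force: [0.6, 0.1, 0.6]
grip_width: 0.0856
finger_force: 0.0
```

```bash
python3 held.py egg_timer w4; python3 - <<'E'
from h import *
print(bot.observe()["qpos"].round(2))
E
```

```text
11.6 [ 0.3425 -0.285   0.1802] [-3.1415e+00 -4.0000e-04  1.5732e+00] 0.08559999770794935 0.0 [0.6 0.1 0.6]
wrist 0.88 z [0.017 0.046] [ 0.3435 -0.2913  0.0367] [0.058 0.057 0.021] all mid [ 0.3437 -0.2922  0.0231]
wrist 0.82 z [0.004 0.062] [ 0.4137 -0.3883  0.1479] [0.085 0.239 0.212] all mid [ 0.4137 -0.4101  0.1257]
top 0.75 z [-0.     0.067] [ 0.4509 -0.397   0.2878] [0.076 0.216 0.481] all mid [ 0.4568 -0.41    0.2616]
top 0.65 z [0.019 0.048] [ 0.3437 -0.2872  0.0386] [0.055 0.052 0.021] all mid [ 0.3433 -0.2867  0.0315]
side 0.7 z [-0.004  0.064] [ 0.4595 -0.4619  0.0556] [0.064 0.065 0.023] all mid [ 0.4588 -0.52    0.0305]
side 0.62 z [0.007 0.046] [ 0.3443 -0.2848  0.0372] [0.053 0.053 0.022] all mid [ 0.3443 -0.2812  0.0249]
side 0.48 z [-0.002  0.046] [ 0.4465 -0.059   0.0389] [0.046 0.037 0.025] all mid [ 0.4447 -0.083   0.0229]
[ 0.14  0.36  0.53  2.12 -0.27  0.72  0.85]
```

Call:
move_arm:
  series:
    - [[-0.2, 0.1, 1], [0, 0, 0], 100]
    - [[-0.2, 0.1, 3], [0, 0, 0], 100]
    - [[-0.2, 0.1, 6], [0, 0, 0], 100]
    - [[-0.2, 0.1, 9], [0, 0, 0], 100]
    - [[-0.2, 0.1, 12], [0, 0, 0], 100]
    - [[-0.2, 0.1, 15], [0, 0, 0], 100]
    - [[-0.2, 0.1, 17], [0, 0, 0], 100]
    - [[-0.2, 0.1, 17.8], [0, 0, 0], 100]
    - [[-0.2, 0.1, 18], [0, 0, 0], 100]
    - [[-0.2, 0.1, 18], [0, 0, 0], 100]
    - [[-0.2, 0.1, 18], [0, 0, 0], 80]
    - [[-0.2, 0.1, 18], [0, 0, 0], 65]
    - [[-0.2, 0.1, 18], [0, 0, 0], 55]
    - [[-0.2, 0.1, 18], [0, 0, 0], 50]
    - [[-0.2, 0.1, 18], [0, 0, 0], 50]
    - [[-0.2, 0.1, 18], [0, 0, 0], 50]
  squeeze: 25

```text
clock: 13.23
position: [0.344, -0.2881, 0.0015]
tool_rot: [3.14, 0.001, 1.573]
force: [-0.9, 1.2, 11.4]
grip_width: 0.0601
finger_force: 24.5
```

Call:
move_arm:
  series:
    - [[0, 0, -0.5], [0, 0, 0], 50]
    - [[0, 0, -2], [0, 0, 0], 50]
    - [[0, 0, -4.5], [0, 0, 0], 50]
    - [[0, 0, -7.5], [0, 0, 0], 50]
    - [[0, 0.2, -11], [0, 0, 0], 50]
    - [[1, 1, -14], [0, 0, -0.03], 50]
    - [[3, 2.5, -16], [0, 0, -0.08], 50]
    - [[6, 4.5, -17], [0, 0, -0.16], 50]
    - [[9.5, 6.5, -17], [0, 0, -0.24], 50]
    - [[13, 8.5, -17], [0, 0, -0.32], 50]
    - [[16.5, 10.5, -17], [0, 0, -0.4], 50]
    - [[20, 12, -17], [0, 0, -0.48], 50]
    - [[23.5, 13.5, -17], [0, 0, -0.56], 50]
    - [[27, 14.7, -17], [0, 0, -0.64], 50]
    - [[30.5, 15.9, -17], [0, 0, -0.72], 50]
    - [[34, 17, -17], [0, 0, -0.8], 50]
    - [[37.5, 18.1, -17], [0, 0, -0.88], 50]
    - [[41, 19.1, -17], [0, 0, -0.96], 50]
    - [[44.5, 20, -17], [0, 0, -1.04], 50]
    - [[48, 20.8, -17], [0, 0, -1.12], 50]

```text
clock: 14.9
position: [0.5505, 0.1944, 0.1713]
tool_rot: [3.141, 0.001, 2.697]
force: [1.0, -0.3, -0.6]
grip_width: 0.0602
finger_force: 27.9
```

```bash
python3 - <<'E'
from h import *
st=bot.observe(); print(st["position"],st["tool_rot"],st["grip_width"],st["finger_force"])
print(goal([.5786,.3203,.17],np.radians(169.8)))
E
```

```text
[0.55053681 0.19444041 0.17131747] [3.14119594e+00 8.39460935e-04 2.69677100e+00] 0.06018382888105219 27.858201563358307
([2.9, 12.6, 0.1], [0.0, 0.0, -0.27])
```

Call:
move_arm:
  series:
    - [[0.8, 3.3, 0], [0, 0, -0.07], 50]
    - [[1.6, 6.5, 0], [0, 0, -0.14], 50]
    - [[2.3, 9.4, 0], [0, 0, -0.2], 50]
    - [[2.8, 11.5, 0], [0, 0, -0.25], 50]
    - [[3.1, 12.6, 0], [0, 0, -0.27], 50]
    - [[3.1, 12.8, 0], [0, 0, -0.27], 50]
    - [[3.1, 12.8, 0], [0, 0, -0.27], 50]
    - [[3.1, 12.8, 0], [0, 0, -0.27], 50]
    - [[3.1, 12.8, 0], [0, 0, -0.27], 50]

```text
clock: 15.65
position: [0.5782, 0.3197, 0.1707]
tool_rot: [-3.141, 0.0, 2.96]
force: [0.3, -0.7, -0.2]
grip_width: 0.0599
finger_force: 27.9
```

```bash
python3 held.py egg_timer w5;  python3 - <<'E'
from h import *
print(goal([.5786,.3203,.006],np.radians(169.8)))
E
```

```text
15.65 [0.5782 0.3197 0.1707] [-3.1409e+00  4.0000e-04  2.9603e+00] 0.05989536965798649 27.862138152122498 [ 0.3 -0.7 -0.2]
wrist 0.73 z [0.176 0.215] [0.5805 0.3183 0.2056] [0.058 0.059 0.021] all mid [0.6787 0.2894 0.1067]
top 0.76 z [-0.001  0.066] [ 0.4563 -0.4708  0.0571] [0.065 0.067 0.022] all mid [ 0.4597 -0.4807  0.0318]
top 0.58 z [0.174 0.204] [0.5817 0.3196 0.1946] [0.059 0.048 0.021] all mid [0.5817 0.3333 0.1024]
side 0.69 z [0.174 0.205] [0.5614 0.33   0.1969] [0.02  0.042 0.024] all mid [0.5614 0.33   0.1904]
side 0.44 z [-0.001  0.045] [ 0.4502 -0.074   0.2564] [0.071 0.803 0.463] all mid [ 0.4502 -0.0749  0.2409]
([-0.1, -0.1, 16.4], [-0.0, 0.0, -0.0])
```

View pics/w5.png

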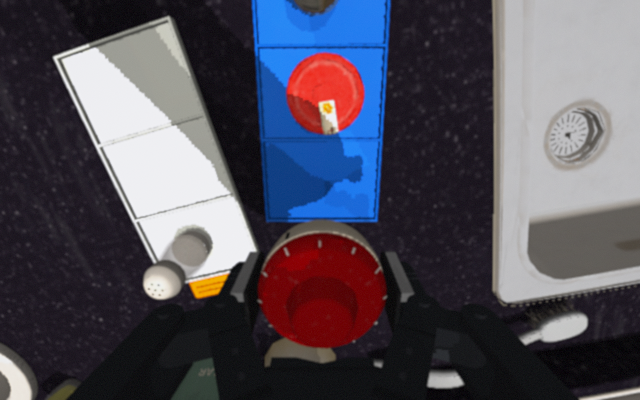

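Call:
move_arm:
  series:
    - [[0, 0, 1], [0, 0, 0], 50]
    - [[0, 0, 3], [0, 0, 0], 50]
    - [[0, 0, 6], [0, 0, 0], 50]
    - [[0, 0, 9], [0, 0, 0], 50]
    - [[0, 0, 12], [0, 0, 0], 50]
    - [[0, 0, 14], [0, 0, 0], 50]
    - [[0, 0, 15.3], [0, 0, 0], 50]
    - [[0, 0, 15.9], [0, 0, 0], 50]
    - [[0, 0, 16.2], [0, 0, 0], 50]
    - [[0, 0, 16.4], [0, 0, 0], 50]
    - [[0, 0, 16.4], [0, 0, 0], 50]
    - [[0, 0, 16.4], [0, 0, 0], 50]

```text
clock: 16.95
position: [0.5786, 0.3217, 0.0074]
tool_rot: [3.141, 0.001, 2.963]
force: [0.4, 0.2, -1.2]
grip_width: 0.0598
finger_force: 27.9
```

Call:
move_arm:
  series:
    - [[0, 0, 0.1], [0, 0, 0], 50]
    - [[0, 0, 0.2], [0, 0, 0], 50]
    - [[0, 0, 0.2], [0, 0, 0], 50]

```text
clock: 17.2
position: [0.5785, 0.3217, 0.0056]
tool_rot: [3.141, 0.001, 2.963]
force: [-3.5, -1.3, 12.2]
grip_width: 0.0601
finger_force: 29.1
```

Call:
move_arm:
  series:
    - [[0, 0, -0.1], [0, 0, 0], 75]
    - [[0, 0, -0.1], [0, 0, 0], 85]
    - [[0, 0, -0.1], [0, 0, 0], 85]
    - [[0, 0, -0.1], [0, 0, 0], 85]
    - [[0, 0, -0.1], [0, 0, 0], 85]
    - [[0, 0, -0.6], [0, 0, 0], 85]
    - [[0, 0, -2], [0, 0, 0], 85]
    - [[0, 0, -5], [0, 0, 0], 85]
    - [[0, 0, -8], [0, 0, 0], 100]
    - [[0, 0, -11], [0, 0, 0], 100]
    - [[0, 0, -14], [0, 0, 0], 100]
    - [[0, 0, -17], [0, 0, 0], 100]
    - [[0, 0, -19], [0, 0, 0], 100]
    - [[0, 0, -19.5], [0, 0, 0], 100]
    - [[0, 0, -19.5], [0, 0, 0], 100]
    - [[0, 0, -19.5], [0, 0, 0], 100]

```text
clock: 18.53
position: [0.5778, 0.3213, 0.1995]
tool_rot: [3.141, 0.0, 2.963]
force: [0.1, -0.1, -1.2]
grip_width: 0.0856
finger_force: 0.0
```

```bash
python3 held.py egg_timer w6;  python3 - <<'E'
from h import *
print(goal([.445,-.064,.18],np.radians(184.5)))
E
```

```text
18.5333 [0.5778 0.3213 0.1995] [3.1414 0.     2.9629] 0.08556660226513423 0.0 [ 0.1 -0.1 -1.2]
wrist 0.72 z [0.022 0.05 ] [0.582  0.3202 0.0406] [0.058 0.058 0.021] all mid [0.5822 0.3189 0.0264]
top 0.96 z [0.017 0.067] [ 0.4551 -0.4722  0.058 ] [0.063 0.066 0.023] all mid [ 0.4581 -0.4702  0.0329]
top 0.56 z [0.013 0.052] [0.5821 0.3202 0.044 ] [0.055 0.058 0.024] all mid [0.5814 0.3206 0.0307]
side 0.77 z [-0.003  0.061] [ 0.4495 -0.4643  0.0541] [0.053 0.073 0.026] all mid [ 0.4486 -0.4771  0.0316]
side 0.7 z [0.008 0.052] [0.5813 0.3262 0.0432] [0.057 0.055 0.022] all mid [0.5812 0.3267 0.0289]
([6.2, -40.3, 1.9], [-0.0, -0.0, -0.26])
```

View pics/w6.png

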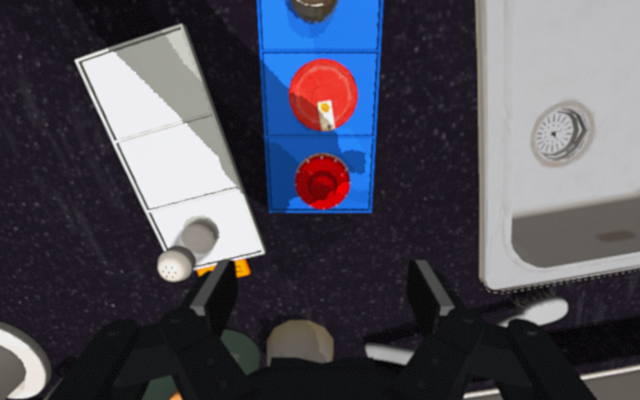

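Call:
move_arm:
  series:
    - [[0.1, -1, 0], [0, 0, -0.01], 100]
    - [[0.4, -3, 0], [0, 0, -0.03], 100]
    - [[0.9, -6, 0.2], [0, 0, -0.05], 100]
    - [[1.4, -9.5, 0.4], [0, 0, -0.07], 100]
    - [[2, -13, 0.6], [0, 0, -0.09], 100]
    - [[2.5, -16.5, 0.8], [0, 0, -0.11], 100]
    - [[3.1, -20, 1], [0, 0, -0.13], 100]
    - [[3.6, -23.5, 1.2], [0, 0, -0.15], 100]
    - [[4.2, -27, 1.4], [0, 0, -0.17], 100]
    - [[4.7, -30.5, 1.6], [0, 0, -0.19], 100]
    - [[5.2, -34, 1.8], [0, 0, -0.21], 100]
    - [[5.7, -37, 1.9], [0, 0, -0.23], 100]
    - [[6, -39, 1.9], [0, 0, -0.25], 100]
    - [[6.2, -40.1, 1.9], [0, 0, -0.26], 100]
    - [[6.2, -40.3, 1.9], [0, 0, -0.26], 100]
    - [[6.2, -40.3, 1.9], [0, 0, -0.26], 100]
    - [[6.2, -40.3, 1.9], [0, 0, -0.26], 100]
    - [[6.2, -40.3, 1.9], [0, 0, -0.26], 100]
    - [[6.2, -40.3, 1.9], [0, 0, -0.26], 100]

```text
clock: 20.42
position: [0.4455, -0.0633, 0.1802]
tool_rot: [3.141, -0.0, -3.059]
force: [0.3, -0.6, 0.4]
grip_width: 0.0855
finger_force: 0.0
```

```bash
python3 held.py garlic w7;  python3 - <<'E'
from h import *
print(goal([.445,-.064,.0],np.radians(184.5)), bot.observe()["qpos"].round(2))
E
```

```text
20.4167 [ 0.4455 -0.0633  0.1802] [ 3.1415e+00 -1.0000e-04 -3.0591e+00] 0.0854635119308917 0.0 [ 0.3 -0.6  0.4]
wrist 0.81 z [0.021 0.048] [ 0.4465 -0.0685  0.04  ] [0.048 0.047 0.025] all mid [ 0.4509 -0.0687  0.025 ]
top 0.33 z [0.012 0.052] [0.5807 0.3209 0.0443] [0.057 0.058 0.024] all mid [0.581  0.3226 0.0295]
side 0.75 z [0.01  0.045] [ 0.445  -0.0552  0.0375] [0.043 0.038 0.024] all mid [ 0.4447 -0.0552  0.0285]
([0.0, 0.0, 18.0], [-0.0, -0.0, 0.0]) [-0.07  0.32  0.1   2.1  -0.05  0.72  1.71]
```

Call:
move_arm:
  series:
    - [[0, -0.1, 1], [0, 0, 0], 100]
    - [[0, -0.3, 3], [0, 0, 0], 100]
    - [[0, -0.3, 6], [0, 0, 0], 100]
    - [[0, -0.3, 9], [0, 0, 0], 100]
    - [[0, -0.3, 12], [0, 0, 0], 100]
    - [[0, -0.3, 15], [0, 0, 0], 100]
    - [[0, -0.3, 17], [0, 0, 0], 100]
    - [[0, -0.3, 17.7], [0, 0, 0], 100]
    - [[0, -0.3, 17.9], [0, 0, 0], 100]
    - [[0, -0.3, 17.9], [0, 0, 0], 100]
    - [[0, -0.3, 17.9], [0, 0, 0], 80]
    - [[0, -0.3, 17.9], [0, 0, 0], 65]
    - [[0, -0.3, 17.9], [0, 0, 0], 55]
    - [[0, -0.3, 17.9], [0, 0, 0], 45]
    - [[0, -0.3, 17.9], [0, 0, 0], 40]
    - [[0, -0.3, 17.9], [0, 0, 0], 40]
    - [[0, -0.3, 17.9], [0, 0, 0], 40]
  squeeze: 20

```text
clock: 22.13
position: [0.4463, -0.0673, 0.0024]
tool_rot: [-3.141, 0.002, -3.06]
force: [-2.3, -0.5, 16.2]
grip_width: 0.0515
finger_force: 17.9
```

Call:
move_arm:
  series:
    - [[0, 0, -0.5], [0, 0, 0], 40]
    - [[0, 0, -2], [0, 0, 0], 40]
    - [[0, 0, -4.5], [0, 0, 0], 40]
    - [[0, 0, -7.5], [0, 0, 0], 40]
    - [[0, 0, -11], [0, 0, 0], 40]
    - [[-0.3, 0.6, -14], [0, 0, 0], 40]
    - [[-1, 2.1, -16], [0, 0, 0], 40]
    - [[-2.3, 4.6, -17], [0, 0, 0], 40]
    - [[-3.7, 7.5, -17], [0, 0, 0], 40]
    - [[-5.2, 10.5, -17], [0, 0, 0], 40]
    - [[-6.7, 13.5, -17], [0, 0, 0], 40]
    - [[-8.1, 16.5, -17], [0, 0, 0], 40]
    - [[-9.4, 19, -17], [0, 0, 0], 40]
    - [[-10.4, 21, -17], [0, 0, 0], 40]
    - [[-10.9, 22, -17], [0, 0, 0], 40]
    - [[-11, 22.3, -17], [0, 0, 0], 40]
    - [[-11, 22.3, -17], [0, 0, 0], 40]
    - [[-11, 22.3, -17], [0, 0, 0], 40]
    - [[-11, 22.3, -17], [0, 0, 0], 40]
    - [[-11, 22.3, -17], [0, 0, 0], 40]

```text
clock: 23.8
position: [0.537, 0.1628, 0.1715]
tool_rot: [-3.141, 0.0, -3.062]
force: [-0.8, 0.7, -0.9]
grip_width: 0.0515
finger_force: 21.1
```

```bash
python3 held.py garlic w8;  python3 - <<'E'
from h import *
print(goal([.537,.1637,.008],np.radians(184.5)))
E
```

```text
23.8 [0.537  0.1628 0.1715] [-3.1413e+00  1.0000e-04 -3.0620e+00] 0.05152187392497528 21.102235245052725 [-0.8  0.7 -0.9]
wrist 0.63 z [0.186 0.217] [0.5348 0.1617 0.2096] [0.044 0.047 0.025] all mid [0.6245 0.1622 0.1098]
([0.0, -0.0, 16.3], [-0.0, 0.0, 0.0])
```

View pics/w8.png

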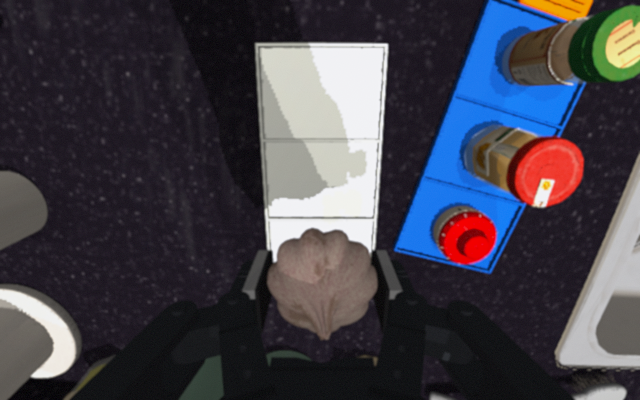

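```bash
python3 - <<'E'
from h import *
st=bot.observe(); X=onplane("wrist",[(260,139),(383,139),(376,217),(265,217),(254,44),(389,44)],.01,st); print(X.round(4),X[:4].mean(0))
E
```

```text
[[0.499  0.0983 0.01  ]
 [0.4892 0.2205 0.01  ]
 [0.5731 0.2251 0.01  ]
 [0.5827 0.1048 0.01  ]
 [0.4133 0.0913 0.01  ]
 [0.4035 0.2138 0.01  ]] [0.53599019 0.16219065 0.01      ]
```

Call:
move_arm:
  series:
    - [[0, 0, 1], [0, 0, 0], 40]
    - [[0, 0, 3], [0, 0, 0], 40]
    - [[0, 0, 6], [0, 0, 0], 40]
    - [[0, 0, 9], [0, 0, 0], 40]
    - [[0, 0, 12], [0, 0, 0], 40]
    - [[0, 0, 14], [0, 0, 0], 40]
    - [[0, 0, 15.3], [0, 0, 0], 40]
    - [[0, 0, 15.9], [0, 0, 0], 40]
    - [[0, 0, 16.2], [0, 0, 0], 40]
    - [[0, 0, 16.3], [0, 0, 0], 40]
    - [[0, 0, 16.3], [0, 0, 0], 40]
    - [[0, 0, 16.3], [0, 0, 0], 40]

```text
clock: 25.1
position: [0.5378, 0.1642, 0.0093]
tool_rot: [3.141, 0.002, -3.061]
force: [0.1, -1.0, 0.1]
grip_width: 0.0513
finger_force: 21.1
```

Call:
move_arm:
  series:
    - [[0, 0, 0.1], [0, 0, 0], 40]
    - [[0, 0, 0.2], [0, 0, 0], 40]
    - [[0, 0, 0.3], [0, 0, 0], 40]
    - [[0, 0, 0.3], [0, 0, 0], 40]

```text
clock: 25.43
position: [0.5377, 0.1642, 0.0062]
tool_rot: [3.141, 0.001, -3.06]
force: [-2.3, -0.6, 14.1]
grip_width: 0.0511
finger_force: 21.8
```

Call:
move_arm:
  series:
    - [[0, 0, -0.1], [0, 0, 0], 60]
    - [[0, 0, -0.1], [0, 0, 0], 70]
    - [[0, 0, -0.1], [0, 0, 0], 80]
    - [[0, 0, -0.1], [0, 0, 0], 80]
    - [[0, 0, -0.1], [0, 0, 0], 80]
    - [[0, 0, -0.1], [0, 0, 0], 80]
    - [[0, 0, -0.6], [0, 0, 0], 80]
    - [[0, 0, -2], [0, 0, 0], 80]
    - [[0, 0, -5], [0, 0, 0], 80]
    - [[0, 0, -8], [0, 0, 0], 100]
    - [[0, 0, -11], [0, 0, 0], 100]
    - [[0, 0, -14], [0, 0, 0], 100]
    - [[0, 0, -17], [0, 0, 0], 100]
    - [[0, 0, -18.5], [0, 0, 0], 100]
    - [[0, 0, -18.5], [0, 0, 0], 100]
    - [[0, 0, -18.5], [0, 0, 0], 100]

```text
clock: 26.77
position: [0.5374, 0.1641, 0.1912]
tool_rot: [3.141, 0.002, -3.06]
force: [-0.2, 0.4, -0.2]
grip_width: 0.0853
finger_force: 0.0
```

```bash
python3 held.py garlic w9;  python3 - <<'E'
from h import *
H,X=W("top"); X=np.nan_to_num(X,nan=-9); h,s,v=[H[:,:,i].astype(int) for i in range(3)]
m=(X[...,0]>.355)&(X[...,0]<.46)&(X[...,1]>-.25)&(X[...,1]<-.13)&(h>18)&(h<38)&(s>100)&(X[...,2]>.015)
P=X[m]; V,U=np.nonzero(m); e=cv2.minAreaRect(P[:,:2].astype(np.float32)*1000); print(e)
c=P[:,:2].mean(0); w,E=np.linalg.eigh(np.cov(P[:,:2].T)); print(c,np.degrees(np.arctan2(*E[::-1,1])),w)
for n in range(2): a=P[:,:2]@E[:,n]; print(E[:,n],a.min(),a.max(),np.mean([a.min(),a.max()]))
print(goal([.403,-.190,.2],np.radians(180)))
E
```

```text
26.7667 [0.5374 0.1641 0.1912] [ 3.1410e+00  1.6000e-03 -3.0605e+00] 0.08525499166955154 0.0 [-0.2  0.4 -0.2]
wrist 0.93 z [0.022 0.052] [0.5368 0.1634 0.0444] [0.046 0.047 0.025] all mid [0.5417 0.163  0.029 ]
top 0.75 z [0.003 0.261] [0.5254 0.1208 0.2615] [0.006 0.011 0.021] all mid [0.5345 0.1552 0.1358]
side 0.58 z [0.015 0.051] [0.5364 0.1725 0.0434] [0.046 0.043 0.025] all mid [0.5384 0.1616 0.0296]
((402.1024169921875, -189.36968994140625), (61.56511688232422, 59.43350601196289), 43.84065246582031)
[ 0.40203448 -0.18780964] 83.45074138035781 [0.0001833  0.00032654]
[-0.99347416  0.11405737] -0.4482912292477821 -0.3937097083829653 -0.4210004688153737
[0.11405737 0.99347416] -0.17933603572370216 -0.10380074899028711 -0.14156839235699464
([16.2, -34.2, -1.0], [-0.0, -0.0, 0.08])
```

View pics/w9.png

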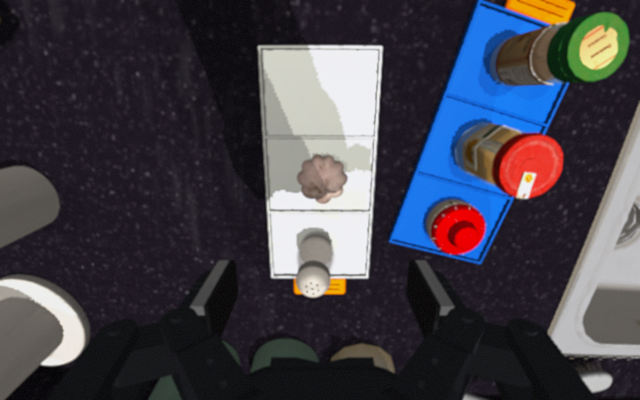

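Call:
move_arm:
  series:
    - [[0.5, -1, 0], [0, 0, 0.05], 100]
    - [[1.3, -2.8, 0], [0, 0, 0.15], 100]
    - [[2.6, -5.4, 0], [0, 0, 0.27], 100]
    - [[3.8, -8, 0.2], [0, 0, 0.39], 100]
    - [[5, -10.5, 0.3], [0, 0, 0.51], 100]
    - [[6.2, -13, 0.4], [0, 0, 0.63], 100]
    - [[7.4, -15.5, 0.5], [0, 0, 0.75], 100]
    - [[8.6, -18, 0.6], [0, 0, 0.87], 100]
    - [[9.8, -20.5, 0.7], [0, 0, 0.99], 100]
    - [[11, -23, 0.8], [0, 0, 1.11], 100]
    - [[12.2, -25.5, 0.9], [0, 0, 1.23], 100]
    - [[13.4, -28, 1], [0, 0, 1.35], 100]
    - [[14.5, -30.3, 1.1], [0, 0, 1.47], 100]
    - [[15.4, -32.2, 1.1], [0, 0, 1.59], 100]
    - [[16, -33.5, 1.1], [0, 0, 1.7], 100]
    - [[16.3, -34.1, 1.1], [0, 0, 1.76], 100]
    - [[16.3, -34.1, 1.1], [0, 0, 1.76], 100]
    - [[16.3, -34.1, 1.1], [0, 0, 1.76], 100]
    - [[16.3, -34.1, 1.1], [0, 0, 1.76], 100]
    - [[16.3, -34.1, 1.1], [0, 0, 1.76], 100]

```text
clock: 28.78
position: [0.4026, -0.1884, 0.1792]
tool_rot: [-3.141, -0.0, 1.466]
force: [0.2, 0.7, -0.6]
grip_width: 0.0858
finger_force: 0.0
```

```bash
python3 held.py lemon_center w10;  python3 - <<'E'
from h import *
st=bot.observe(); im,d=bot.grab_frame("wrist")
H=cv2.cvtColor(im,cv2.COLOR_RGB2HSV).astype(int); v,u=np.mgrid[0:400,0:640]
X=world("wrist",np.c_[u.ravel(),v.ravel()],d.ravel(),st).reshape(400,640,3)
m=(H[...,0]>18)&(H[...,0]<38)&(H[...,1]>100)&(d>0)&(X[...,2]>.015)&(np.hypot(X[...,0]-.402,X[...,1]+.189)<.06)
P=X[m][:,:2]; w,E=np.linalg.eigh(np.cov(P.T)); q=np.array([np.percentile(P@E[:,i],[.5,99.5]) for i in(0,1)])
print(len(P),q.mean(1)@E.T,np.ptp(q,axis=1),np.degrees(np.arctan2(*E[::-1,1])),X[m][:,2].max())
print(goal([.402,-.189,.009],np.radians(83.5)))
E
```

```text
28.7833 [ 0.4026 -0.1884  0.1792] [-3.1415e+00 -2.0000e-04  1.4656e+00] 0.08576410695660663 0.0 [ 0.2  0.7 -0.6]
wrist 0.9 z [0.021 0.04 ] [ 0.3369 -0.0806  0.0311] [0.055 0.042 0.021] all mid [ 0.3369 -0.0803  0.0195]
wrist 0.89 z [0.016 0.056] [ 0.3382 -0.2933  0.1457] [0.096 0.232 0.219] all mid [ 0.3296 -0.3132  0.1263]
wrist 0.58 z [0.029 0.054] [ 0.4022 -0.1917  0.0446] [0.053 0.069 0.021] all mid [ 0.4002 -0.1908  0.0266]
top 0.9 z [0.039 0.072] [ 0.3262 -0.4154  0.0639] [0.069 0.071 0.024] all mid [ 0.326  -0.4171  0.0551]
top 0.57 z [0.023 0.042] [ 0.3376 -0.0777  0.033 ] [0.052 0.039 0.021] all mid [ 0.3376 -0.0777  0.0313]
side 0.75 z [0.013 0.069] [ 0.3249 -0.2951  0.1247] [0.067 0.258 0.15 ] all mid [ 0.3242 -0.2951  0.101 ]
side 0.49 z [0.005 0.093] [0.6256 0.1696 0.085 ] [0.028 0.024 0.021] all mid [0.6286 0.15   0.0496]
side 0.47 z [0.021 0.054] [ 0.4022 -0.1762  0.0456] [0.046 0.049 0.021] all mid [ 0.4037 -0.1746  0.0368]
side 0.46 z [0.011 0.041] [ 0.3361 -0.067   0.0322] [0.047 0.026 0.021] all mid [ 0.3361 -0.067   0.0248]
3075 [ 0.4024951  -0.18940058] [0.05229226 0.07071139] 85.03169214380834 0.25673353864231996
([-0.0, -0.0, 17.0], [-0.0, -0.0, 0.01])
```

View pics/w10.png

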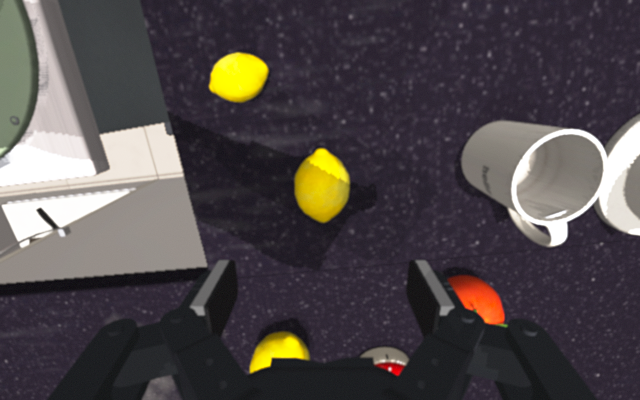

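Call:
move_arm:
  series:
    - [[0, 0, 1], [0, 0, 0], 100]
    - [[0, 0, 3], [0, 0, 0], 100]
    - [[0, 0, 6], [0, 0, 0], 100]
    - [[0, 0, 9], [0, 0, 0], 100]
    - [[0, 0, 12], [0, 0, 0], 100]
    - [[0, 0, 15], [0, 0, 0], 100]
    - [[0, 0, 16.6], [0, 0, 0], 100]
    - [[0, 0, 17.1], [0, 0, 0], 100]
    - [[0, 0, 17.3], [0, 0, 0], 100]
    - [[0, 0, 17.3], [0, 0, 0], 100]
    - [[0, 0, 17.3], [0, 0, 0], 80]
    - [[0, 0, 17.3], [0, 0, 0], 65]
    - [[0, 0, 17.3], [0, 0, 0], 55]
    - [[0, 0, 17.3], [0, 0, 0], 45]
    - [[0, 0, 17.3], [0, 0, 0], 45]
    - [[0, 0, 17.3], [0, 0, 0], 45]
    - [[0, 0, 17.3], [0, 0, 0], 45]
  squeeze: 25

```text
clock: 30.55
position: [0.403, -0.1891, 0.0073]
tool_rot: [3.14, 0.0, 1.463]
force: [-2.3, 0.9, 16.0]
grip_width: 0.0533
finger_force: 23.2
```

Call:
move_arm:
  series:
    - [[0, 0, -0.5], [0, 0, 0], 45]
    - [[0, 0, -2], [0, 0, 0], 45]
    - [[0, 0, -4.5], [0, 0, 0], 45]
    - [[0, 0, -7.5], [0, 0, 0], 45]
    - [[0, 0, -11], [0, 0, 0], 45]
    - [[1, 0, -14], [0, 0, 0], 45]
    - [[3, 0.1, -15.5], [0, 0, -0.02], 45]
    - [[6, 0.2, -16], [0, 0, -0.04], 45]
    - [[9.5, 0.3, -16], [0, 0, -0.06], 45]
    - [[13, 0.4, -16], [0, 0, -0.08], 45]
    - [[16.5, 0.5, -16], [0, 0, -0.1], 45]
    - [[20, 0.6, -16], [0, 0, -0.12], 45]
    - [[23.5, 0.7, -16], [0, 0, -0.14], 45]
    - [[27, 0.8, -16], [0, 0, -0.16], 45]
    - [[30, 0.9, -16], [0, 0, -0.18], 45]
    - [[32.5, 1, -16], [0, 0, -0.18], 45]
    - [[34.2, 1.1, -16], [0, 0, -0.18], 45]
    - [[34.9, 1.1, -16], [0, 0, -0.18], 45]
    - [[34.9, 1.1, -16], [0, 0, -0.18], 45]
    - [[34.9, 1.1, -16], [0, 0, -0.18], 45]

```text
clock: 32.22
position: [0.4506, 0.156, 0.1665]
tool_rot: [-3.142, 0.0, 1.643]
force: [-0.1, 0.5, -1.8]
grip_width: 0.0527
finger_force: 26.9
```

Call:
move_arm:
  series:
    - [[0, 0, 0], [0, 0, 0], 45]
    - [[0, 0, 0], [0, 0, 0], 45]
    - [[0, 0, 0], [0, 0, 0], 45]

```text
clock: 32.47
position: [0.4509, 0.1558, 0.1664]
tool_rot: [3.142, -0.0, 1.641]
force: [0.1, 0.5, -1.5]
grip_width: 0.053
finger_force: 26.9
```

```bash
python3 held.py lemon_center w11;  python3 - <<'E'
from h import *
print(goal([.451,.1567,.013],np.radians(94.5)))
E
```

```text
32.4667 [0.4509 0.1558 0.1664] [ 3.1415 -0.      1.6413] 0.05303932415014563 26.853064186871052 [ 0.1  0.5 -1.5]
wrist 0.92 z [0.184 0.213] [0.4518 0.1585 0.2036] [0.053 0.061 0.021] all mid [0.4642 0.048  0.1054]
wrist 0.78 z [0.032 0.223] [0.4146 0.1551 0.2344] [0.018 0.03  0.029] all mid [0.363  0.0169 0.1236]
top 0.92 z [0.036 0.072] [ 0.3262 -0.4154  0.0629] [0.069 0.075 0.022] all mid [ 0.3255 -0.4136  0.0395]
top 0.76 z [0.    0.043] [ 0.3363 -0.0776  0.0338] [0.055 0.039 0.021] all mid [ 0.335  -0.0774  0.0194]
top 0.5 z [0.19  0.212] [0.4511 0.1315 0.2454] [0.048 0.024 0.108] all mid [0.4565 0.1464 0.1514]
side 0.69 z [0.172 0.213] [0.4485 0.1655 0.2039] [0.051 0.055 0.022] all mid [0.435  0.0413 0.1058]
side 0.66 z [-0.     0.012] [0.483  0.3316 0.0293] [0.299 0.179 0.066] all mid [0.483  0.3316 0.0293]
([0.0, 0.0, 15.3], [0.0, -0.0, -0.01])
```

View pics/w11.png

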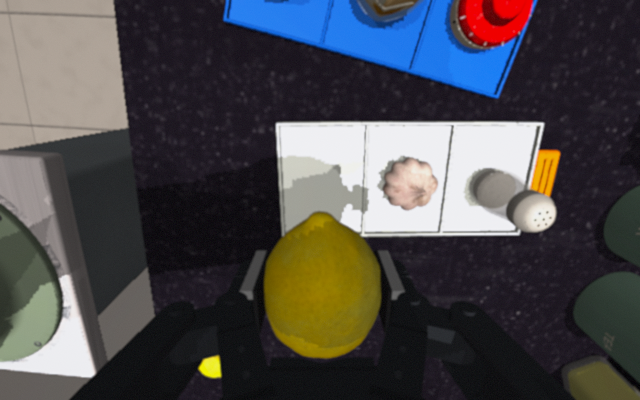

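Call:
move_arm:
  series:
    - [[0, 0, 1], [0, 0, 0], 45]
    - [[0, 0, 3], [0, 0, 0], 45]
    - [[0, 0, 6], [0, 0, 0], 45]
    - [[0, 0, 9], [0, 0, 0], 45]
    - [[0, 0, 11.5], [0, 0, 0], 45]
    - [[0, 0, 13.3], [0, 0, 0], 45]
    - [[0, 0, 14.5], [0, 0, 0], 45]
    - [[0, 0, 15], [0, 0, 0], 45]
    - [[0, 0, 15.2], [0, 0, 0], 45]
    - [[0, 0, 15.3], [0, 0, 0], 45]
    - [[0, 0, 15.3], [0, 0, 0], 45]
    - [[0, 0, 15.3], [0, 0, 0], 45]

```text
clock: 33.77
position: [0.4512, 0.1569, 0.0139]
tool_rot: [3.141, -0.0, 1.643]
force: [0.7, -0.5, -1.6]
grip_width: 0.0531
finger_force: 26.9
```

Call:
move_arm:
  series:
    - [[0, 0, 0.1], [0, 0, 0], 45]
    - [[0, 0, 0.1], [0, 0, 0], 45]

```text
clock: 33.93
position: [0.4511, 0.1569, 0.0126]
tool_rot: [3.141, -0.0, 1.643]
force: [-1.3, -0.8, -1.2]
grip_width: 0.053
finger_force: 26.9
```

Call:
move_arm:
  series:
    - [[0, 0, 0.1], [0, 0, 0], 45]
    - [[0, 0, 0.1], [0, 0, 0], 45]
    - [[0, 0, 0.1], [0, 0, 0], 45]

```text
clock: 34.18
position: [0.4511, 0.1569, 0.0115]
tool_rot: [3.141, -0.0, 1.643]
force: [-0.1, 0.0, 3.9]
grip_width: 0.0531
finger_force: 27.1
```

Call:
move_arm:
  series:
    - [[0, 0, 0], [0, 0, 0], 64]
    - [[0, 0, 0], [0, 0, 0], 67]
    - [[0, 0, 0], [0, 0, 0], 70]
    - [[0, 0, 0], [0, 0, 0], 74]
    - [[0, 0, 0], [0, 0, 0], 80]
    - [[0, 0, 0], [0, 0, 0], 80]
    - [[0, 0, 0], [0, 0, 0], 80]
    - [[0, 0, -0.5], [0, 0, 0], 80]
    - [[0, 0, -2], [0, 0, 0], 80]
    - [[0, 0, -4.5], [0, 0, 0], 80]
    - [[0, 0, -7.5], [0, 0, 0], 80]
    - [[0, 0, -10.5], [0, 0, 0], 80]
    - [[0, 0, -13.5], [0, 0, 0], 80]
    - [[0, 0, -16.5], [0, 0, 0], 80]
    - [[0, 0, -19], [0, 0, 0], 80]
    - [[0, 0, -20], [0, 0, 0], 80]
    - [[0, 0, -20], [0, 0, 0], 80]
    - [[0, 0, -20], [0, 0, 0], 80]

```text
clock: 35.68
position: [0.4507, 0.1569, 0.2113]
tool_rot: [3.141, -0.001, 1.643]
force: [-0.7, 0.0, 0.2]
grip_width: 0.0679
finger_force: 0.0
```

```bash
python3 held.py lemon_center w12; python3 - <<'E'
from h import *
st=bot.observe()
for n in("garlic","egg_timer","honey_jar","salt_shaker","spice_jar"):
  for c in("top","side"):
    im,d=bot.grab_frame(c)
    for r in bot.trace(c,n)[:2]:
        X=cloud(c,r["mask"],d); Q=X[(X[:,2]<.12)&(X[:,2]>.02)]
        if len(Q)>20: print(n,c,round(r["conf"],2),((np.percentile(Q,1,axis=0)+np.percentile(Q,99,axis=0))/2).round(3),Q[:,2].max().round(3))
E
```

```text
35.6833 [0.4507 0.1569 0.2113] [ 3.1413e+00 -7.0000e-04  1.6432e+00] 0.06788777538771323 0.0 [-0.7  0.   0.2]
wrist 0.71 z [0.032 0.058] [0.4516 0.1546 0.0488] [0.052 0.069 0.022] all mid [0.4527 0.1496 0.0303]
top 0.8 z [0.003 0.06 ] [0.4503 0.1552 0.0518] [0.05  0.064 0.023] all mid [0.4528 0.154  0.0314]
top 0.66 z [0.022 0.042] [ 0.335  -0.0777  0.0339] [0.052 0.039 0.02 ] all mid [ 0.3337 -0.0777  0.0202]
top 0.61 z [-0.     0.072] [ 0.3249 -0.4164  0.0635] [0.066 0.074 0.023] all mid [ 0.3237 -0.42    0.0347]
side 0.75 z [0.017 0.068] [ 0.3151 -0.3978  0.0592] [0.045 0.051 0.022] all mid [ 0.3141 -0.3959  0.0405]
side 0.63 z [0.005 0.06 ] [0.4502 0.163  0.051 ] [0.052 0.061 0.022] all mid [0.4479 0.138  0.031 ]
side 0.46 z [-0.002  0.04 ] [ 0.335  -0.0691  0.0318] [0.055 0.036 0.023] all mid [ 0.333  -0.0757  0.0202]
garlic top 0.71 [0.536 0.163 0.042] 0.056
garlic side 0.47 [0.538 0.172 0.038] 0.055
egg_timer top 0.68 [ 0.458 -0.472  0.045] 0.07
egg_timer top 0.5 [0.6   0.326 0.041] 0.051
egg_timer side 0.67 [0.581 0.326 0.037] 0.056
egg_timer side 0.51 [ 0.48  -0.46   0.035] 0.051
honey_jar side 0.85 [0.494 0.342 0.058] 0.094
honey_jar side 0.52 [0.625 0.172 0.058] 0.096
salt_shaker top 0.74 [0.622 0.161 0.058] 0.097
salt_shaker side 0.7 [0.625 0.174 0.058] 0.096
spice_jar side 0.98 [0.403 0.35  0.067] 0.114
```

View pics/w12.png

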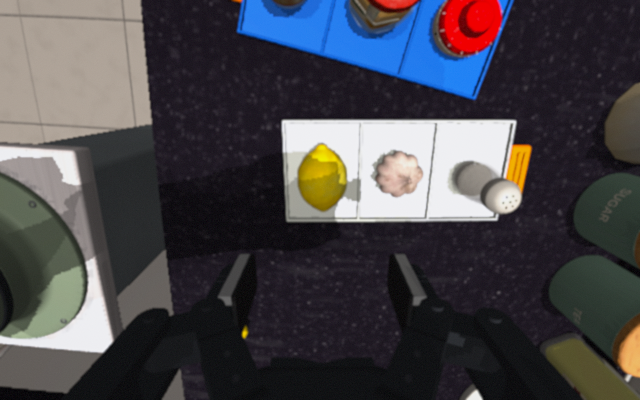

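The wrist picture shows the lemon lying centred in the white third compartment at (322,178). The garlic is in the second at (398,173), and the shaker is untouched. The honey jar and timer stand in the blue tray, and the gripper is clear. I'm handing the job in.

```bash
python3 -c "
from workcell import bot
print(bot.job_done())"
```

```text
the job is handed in; nothing more can be done
None
```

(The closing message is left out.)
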